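# Seat the cartridge and hold the inspection mirror on its band

## Robot

A 7-joint arm with a two-finger parallel gripper is mounted at the origin on the work surface. World frame = base frame: x ahead of the robot, y to its left, z up, the work surface at z = 0. Lengths are in mm, angles in rad, forces in N, time in s.
With the tool pointing down it reaches from about 400 to 875 mm from the base axis. Payload 4.4 kg.
Tool frame: the origin (TCP) lies between the finger pads; the fingertips stand ctrl.tcp_to_tips ahead of it and the grasp point (between the pads) lies 8 mm behind it (ctrl.tcp_to_tips is the distance from the TCP to the fingertips, in mm); z points along the fingers, y is the direction in which the jaws open and shut (so a half turn about z gives the same grasp; the last joint's range is limited). The gripper opens to 85 mm and grips with 20 to 120 N. Pads are 22 mm wide; open, the fingers measure 114 mm over their backs; the gripper's body (76 mm by 85 mm) begins 54 mm behind the grasp point. The pads swing forward as they close: fully open they stand 13 mm farther back than shut.
Start: joints at [1.184, 0.628, 0.038, 1.517, -0.027, 0.996, -0.02], TCP at [204.989, -616.844, 242.313] pointing down, gripper open.
Joint ranges: [-3.06, 3.06], [-0.37, 2.12], [-1.25, 1.32], [0.18, 2.47], [-1.1, 4.24], [0.23, 1.98], [-2.94, 2.94]. Speed limits (rad/s): [2.57, 2.57, 3.14, 3.14, 3.14, 3.14, 3.14].

## Interface

Orientations are given as [roll, pitch, yaw] about the fixed x, y, z axes, in that order (R = Rz(yaw) Ry(pitch) Rx(roll)).
In Python, from cell import ctrl gives the robot as it stands.
- The arm moves only by the tool send_rows, never from a script. Its argument "rows" is a list of rows, each an object of numbers: "x", "y", "z": the shift along the world's x, y, z in cm; "roll": the turn about the world's z in degrees; "claw": the closure, from 0 (fully open) to 1 (shut). A call has 1 to 5 rows; each row is the pose to reach, as a shift and turn from the pose commanded when the call began; what a row does not reach only later rows make up. A row lasts 1/12 s, in which the tool goes at most 41.7 mm and 7.16 degrees, less where a joint would pass 70% of its speed; a pose out of reach is approached as far as the arm can. A call with a gripper value outside its range is refused whole. The fingers move at their own pace and stop on an object; the grip force is fixed at half the most. Time passes only in rows, so rows that repeat a pose let the fingers close. It gives the time, the measured TCP pose, the force and the opening at its end, in the units of the state.
- ctrl.read_state(): the state, without advancing time (a new reading comes with each control period).
- ctrl.get_image(name): name is "side" or "top"; returns (picture, depth): 400x640x3 uint8, blue, green, red; 400x640 float32, mm along the optical axis (not along the pixel's ray), 0 where there is no reading.
- ctrl.get_calibration(name): a dict with "intrinsics" (3x3 intrinsics, pixels), "T" (4x4, takes a point from camera to world coordinates). Camera axes: x right, y down, z forward; pixel columns grow to the right and rows downward; lengths in mm; the calibration is good to about 2 mm. A picture is of the moment at which its call begins. get_calibration takes no time and is no camera call.
- ctrl.finish_job(): hands the job in, once; it reports no verdict.
Trained networks look in the newest picture that a camera, given by its name, has taken for a name from the list of things; names that differ only in an ending like _2 or _b are one class to them, and where a whole thing is asked for, a point or a joint stands for the part that bears it (a point fixed in the world has none). Each returns a list of dicts, best first, with "confidence" (0 to 1); they miss things now and then, are a little off and sometimes report something else, mostly with a low value. They report only what shows in the picture. A call takes as long as a camera call. They do not tell look-alikes from the thing itself.
- ctrl.recognise(camera, query): "uv" ([column, row] in pixels, amid what is visible of it).
- ctrl.regions_of(camera, query): "region" (400x640 bool, what is visible of it) and "uv" ([column, row] in pixels, amid what is visible of it).
- ctrl.place_of(camera, query): "uv" ([column, row] in pixels: a listed point, or the origin of a listed thing).
The state is a dict: "clock": time; "qpos": joint angles; "qd": joint speeds; "tau": joint torques, N m; "eef_pos": TCP position; "tool_rot": TCP orientation; "force": force on the tool from outside, world axes, zero at the start; "torque": the same for the moment, N m; "width": finger opening in mm.
Only numpy, scipy, OpenCV 4.12 (cv2) and the standard library are available. Lean on these libraries where they do the work, as an engineer would, in place of code of your own. Each camera call takes 0.05 s, during which the arm holds its last target. There are 200 camera calls.

## Task

Take the orange-banded cartridge out of the slanted rack and seat it flange down, upright and fully home, in the pocket of the green nest, and let go of it. Then grip the yellow tab of the sprung inspection mirror and turn it until the inspection camera sees the orange band in the middle of the mirror, and finish still gripping the tab, holding the mirror still at that angle (let go, it springs back). Leave the blue-banded cartridge and everything else on the bench where it is.

Things in the scene. Friction and masses are not known exactly. Their poses are not given: they have to be found in the camera images.
- cartridge: Orange-banded cartridge: metal cylinder 30 mm in diameter on a round flange 42 mm in diameter, 8 mm thick; 66 mm tall in all, about 0.12 kg; orange band 31 to 49 mm above the flange's underside. Origin: centre of that underside; z along the cylinder, away from the flange. Starts in one of the rack's two pockets, flange in it, leaning 30 degrees with the rack.
- cartridge_band (a point): The marker: centre of the cartridge's orange band, on its axis 40 mm above the flange's underside.
- spare: An identical cartridge with a blue band, in the other pocket of the rack. To be left there.
- rack: Fixed white slanted rack, 85 x 190 mm. Origin: centre of its underside. Its plate slopes 30 degrees: cartridges in it lean towards the rack's -x (roughly to the robot). Two round pockets, 48 mm wide, 10 mm deep, their floor centres at x = -5, y = +50 or -50, z = 39 mm in the rack's frame. Its spot, and which cartridge is in which pocket, differ each time.
- nest: Fixed green block, 80 x 80 x 40 mm tall, with one round pocket in its top, 48 mm in diameter and 10 mm deep. Origin: centre of its underside, z up.
- pocket (a point): Centre of the floor of the nest's pocket, 30 mm above the table.
- station: Fixed inspection station: round base (80 mm wide, 12 mm high) under the mirror, and a flat arm to a white camera at x = +200, y = -190 mm in the station's frame (top 98 mm above the table), whose lens looks level at the mirror's axis. Origin: on the mirror's upright turning axis, at table height; z up.
- lens (a point): Front of the inspection camera's lens, 75 mm above the table; the line from it to the mirror's axis is the camera's line of sight.
- mirror_tab (a point): Grip point of the mirror's yellow tab, on the turning axis, 138 mm above the table. The tab is an upright plate 12 mm thick (along the mirror's normal), 40 mm wide (parallel to the glass), 110 to 158 mm above the table, on top of the mirror's black frame (74 mm wide, 8 mm thick, 42 to 110 mm above the table). Axes as mirror.
- mirror: Mirror, glass 60 mm wide, 66 mm tall. Origin: on its upright turning axis (in the glass), at table height; x = the reflecting side's normal, out of the glass; z up. Parked, the normal points 0.873 rad anticlockwise (from above) of the station's x; it turns clockwise from there by up to 1.75 rad. A spring (0.024 N m parked, plus 0.04 N m per rad) turns it back when let go.
- sightline: Flat brass ring (44 mm wide) under the mirror, geared to turn twice as far as the mirror. Origin: the station's, on the mirror's axis; its x axis points along the camera's line of sight after reflection in the middle of the mirror; z up. What lies on this x axis, seen from above, appears to the camera in the middle of the mirror.
- flask: Bystander: conical glass flask, 72 mm wide, 104 mm tall. Origin: centre of its underside.
- beaker: Bystander: clear glass beaker, 76 mm wide, 85 mm tall. Origin: centre of its underside.
- reagent: Bystander: amber bottle with blue cap, 60 mm wide, 120 mm tall. Origin: centre of its underside.
- driver: Bystander: red-handled screwdriver, 170 mm long, lying flat.
- vial_jar: Bystander: small clear jar with white lid, 52 mm wide, 70 mm tall. Origin: centre of its underside.
- stopper: Bystander: red tapered stopper, 32 mm wide, 30 mm tall. Origin: centre of its underside.
Mind the look-alikes: they are no part of the job. Leave any black or purple look-alike of the cartridge alone.

How it is judged:
By the outcome, as a careful person would: the job done as asked, in the order asked, and still so for the second after the job is handed in, while the arm keeps its last pose, push and grip.
It also fails if it takes over 40 s, if anything falls off the work surface, if the arm or the gripper's body presses on something with over 40 N, if the wrist force passes 120 N, or if a joint passes its speed limit or range.

## Working session

There is one attempt and no reset: what is moved stays moved. The work goes in short steps, Python scripts to look and compute and a tool call to move; the robot and the scene stay as the last step left them, time stands still between calls to the robot, and variables do not carry over. Pictures are saved under pics/ and viewed, on a budget of 10 in all, crops included, one or two more only if the job needs it, and the job is handed in when it is done.

Besides the shell and the picture viewer there is one more tool, called after "Request:" as name([rows], argument=value, ...), one row to a line, values as JSON. send_rows: Moves the arm, as the interface text tells. Its arguments: {"type":"object","properties":{"rows":{"type":"array"}},"required":["rows"]}

```bash
ls; mkdir -p pics
cat > h.py <<'E'
import numpy as np, cv2
from cell import ctrl
def cal(n):
    c=ctrl.get_calibration(n); return np.array(c["intrinsics"]),np.array(c["T"])
def atz(n,uv,z):
    K,T=cal(n); d=T[:3,:3]@np.linalg.solve(K,[uv[0],uv[1],1]); o=T[:3,3]; return o+d*(z-o[2])/d[2]
def cloud(n,dep):
    K,T=cal(n); v,u=np.mgrid[:400,:640]; p=np.stack([(u-K[0,2])/K[0,0]*dep,(v-K[1,2])/K[1,1]*dep,dep],-1)
    return p@T[:3,:3].T+T[:3,3]
def proj(n,p):
    K,T=cal(n); q=K@(T[:3,:3].T@(np.array(p)-T[:3,3])); return q[:2]/q[2]
E
python3 - <<'E'
from h import *
s=ctrl.read_state(); print({k:np.round(v,3).tolist() for k,v in s.items()}, ctrl.tcp_to_tips)
for n in("top","side"):
    im,d=ctrl.get_image(n); cv2.imwrite(f"pics/{n}0.png",im); np.save(n+"0.npy",d); P=cloud(n,d)
    K,T=cal(n); print(n,K[0,0],T.round(2).tolist())
    for q in ["cartridge","cartridge_band","spare","rack","nest","pocket","station","lens","mirror_tab","mirror","sightline"]:
        r=ctrl.place_of(n,q)
        for x in r[:3]:
            u,v=np.round(x["uv"]).astype(int); ok=0<=u<640 and 0<=v<400
            print(q,[u,v],round(x["confidence"],2),P[v,u].round() if ok else "", d[v,u] if ok else "")
E
```

```text
pics
{'clock': 0.0, 'qpos': [1.184, 0.629, 0.038, 1.518, -0.027, 0.996, -0.02], 'qd': [-0.002, 0.001, 0.001, 0.0, 0.001, -0.001, 0.001], 'tau': [-0.0, -56.341, 1.226, -19.345, 0.011, 0.011, -0.0], 'eef_pos': [204.808, -616.243, 241.392], 'tool_rot': [-3.14, 0.0, 0.321], 'force': [-0.5, 0.21, 0.885], 'torque': [-0.005, 0.019, 0.0], 'width': 85.053} 11.0
top 384.7329716828723 [[0.02, -0.99, 0.12, 459.95], [-1.0, -0.02, -0.01, -26.15], [0.01, -0.12, -0.99, 1124.46], [0.0, 0.0, 0.0, 1.0]]
cartridge [np.int64(269), np.int64(225)] 0.86 [520. 115.  40.] 1082.6876
cartridge [np.int64(177), np.int64(279)] 0.68 [365. 364.  36.] 1066.5884
cartridge [np.int64(215), np.int64(215)] 0.67 [541. 256.  84.] 1041.0516
cartridge_band [np.int64(176), np.int64(265)] 0.79 [403. 370.  35.] 1071.88
cartridge_band [np.int64(231), np.int64(271)] 0.63 [390. 217.  30.] 1076.5608
cartridge_band [np.int64(211), np.int64(220)] 0.6 [526. 261. 104.] 1019.73126
spare [np.int64(182), np.int64(225)] 0.56 [513. 346.  75.] 1045.6317
spare [np.int64(272), np.int64(164)] 0.52 [697. 114.  30.] 1113.9142
rack [np.int64(204), 
[... 1481 characters left out ...]
ck [np.int64(283), np.int64(332)] 0.66 [519. 376.  76.] 797.1578
nest [np.int64(265), np.int64(255)] 0.6 [678. 149.  30.] 1045.4073
nest [np.int64(352), np.int64(203)] 0.56 [501.   2. 138.] 1050.1187
pocket [np.int64(262), np.int64(247)] 0.6 [699. 123.  29.] 1071.9109
station [np.int64(352), np.int64(240)] 0.81 [497.  -7.  13.] 1125.2643
lens [np.int64(311), np.int64(175)] 0.92 [ 692. -195.   69.] 1296.4242
mirror_tab [np.int64(356), np.int64(201)] 0.91 [491.   5. 149.] 1038.7045
mirror [np.int64(350), np.int64(245)] 0.78 [496.  14.  13.] 1108.7966
sightline [np.int64(349), np.int64(240)] 0.42 [504.  -1.  16.] 1121.1024
sightline [np.int64(265), np.int64(244)] 0.39 [698. 110.  29.] 1082.1459
```

Run:
```python
import cv2
a=cv2.imread("pics/top0.png")[120:330,130:450]; cv2.imwrite("pics/top0c.png",cv2.resize(a,(800,525),interpolation=cv2.INTER_CUBIC))
a=cv2.imread("pics/side0.png")[140:400,200:520]; cv2.imwrite("pics/side0c.png",cv2.resize(a,(738,600),interpolation=cv2.INTER_CUBIC))
```

```text
(no output)
```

View pics/top0c.png

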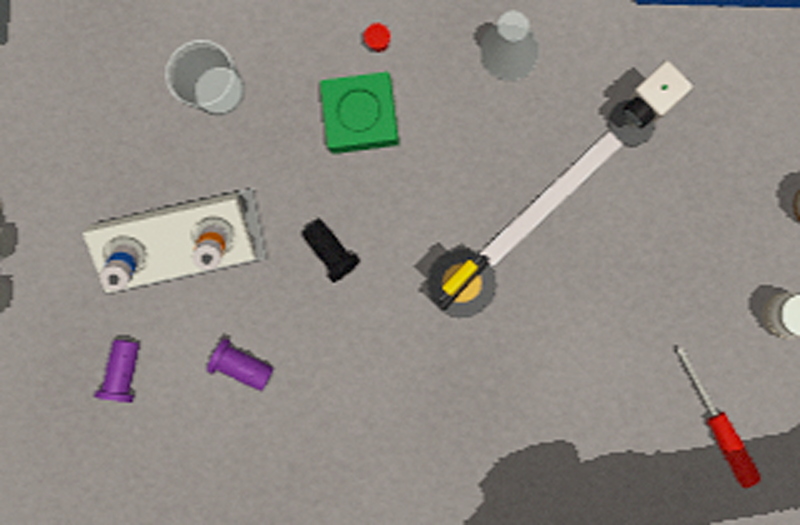

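View pics/side0c.png

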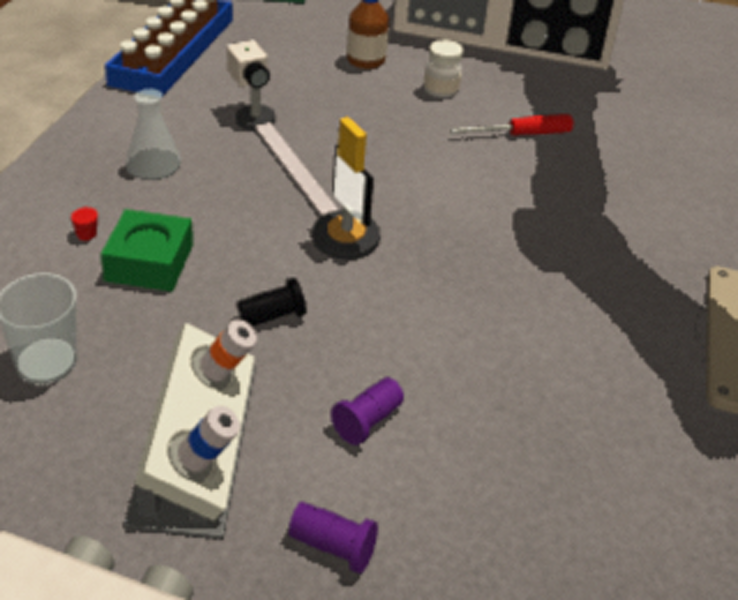

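Top view, full-image pixels: the orange cartridge is at (213,218) in the rack and the blue spare at (178,226). The look-alikes are black at (262,220) and purple at (178,268) and (226,265). I choose the orange-banded one in the rack. The crop I viewed clearly shows its band, on the y- side of the rack. Next I'll measure precisely.

```bash
cat > meas.py <<'E'
from h import *
from scipy.optimize import least_squares
def hsvm(im,lo,hi): return cv2.inRange(cv2.cvtColor(im,cv2.COLOR_BGR2HSV),np.array(lo),np.array(hi))>0
def box(P,m,c,r): return m&(np.hypot(P[...,0]-c[0],P[...,1]-c[1])<r)
E
python3 - <<'E'
from meas import *
D={}
for n in("top","side"):
    im=cv2.imread(f"pics/{n}0.png"); P=cloud(n,np.load(n+"0.npy"))
    o=P[box(P,hsvm(im,(5,150,80),(16,255,255)),(530,262),50)&(P[...,2]>55)]
    b=P[box(P,hsvm(im,(100,130,50),(125,255,255)),(512,350),60)&(P[...,2]>55)]
    g=P[box(P,hsvm(im,(50,120,40),(80,255,255)),(685,112),80)&(abs(P[...,2]-40)<5)]
    y=P[box(P,hsvm(im,(20,130,100),(32,255,255)),(497,-12),60)&(P[...,2]>152)]
    w=P[box(P,im.min(2)>120,(697,-200),60)&(P[...,2]>85)]
    D[n]=o,b
    print(n,len(o),len(b),o.mean(0).round(1),b.mean(0).round(1))
    for nm,q in(("nest",g),("tab",y),("cam",w)):
        if len(q)>4:
            r=cv2.minAreaRect(q[:,:2].astype(np.float32)); print(nm,len(q),np.round(r[0],1),np.round(r[1],1),round(r[2],1),"medz",np.median(q[:,2]).round(1),q.mean(0).round(1))
def res(p,sets):
    c,s=np.cos(p[2]),np.sin(p[2]); R=np.array([[c,-s,0],[s,c,0],[0,0,1]]); out=[]
    a=R@[-.5,0,.866]
    for q,yy in zip(sets,(-50,50)):
        f=np.array([p[0],p[1],0])+R@[-5,yy,39]; d=q-f; t=d@a
        rr=np.linalg.norm(d-np.outer(t,a),axis=1)-15
        out+=[rr,[(np.median(t)-40)*2]]
    return np.concatenate(out)
for k in("top","side","both"):
    sets=D[k] if k!="both" else [np.vstack([D["top"][i],D["side"][i]]) for i in(0,1)]
    r=least_squares(res,[540,305,.27],args=(sets,),loss="soft_l1"); p=r.x
    c,s=np.cos(p[2]),np.sin(p[2]); R=np.array([[c,-s,0],[s,c,0],[0,0,1]])
    print(k,p.round(3),np.abs(r.fun).mean().round(2),"floor",(np.r_[p[:2],0]+R@[-5,-50,39]).round(1),"band40",(np.r_[p[:2],0]+R@[-25,-50,73.6]).round(1))
E
```

```text
top 32 32 [542.  258.1  79.3] [517.6 353.1  79.4]
nest 538 [696.2 110.7] [79.8 79. ] 9.1 medz 40.6 [695.9 110.2  40.6]
tab 75 [489.2 -11.2] [58.6 29.7] 0.1 medz 159.1 [501.2 -11.6 172.2]
cam 259 [ 717.  -228.7] [40.8 49.4] 46.1 medz 97.3 [ 716.2 -228.7   97.2]
side 85 84 [534.3 279.1  76.6] [510.8 376.4  77. ]
nest 516 [697.2 116.5] [78.9 82.2] 9.1 medz 40.8 [695.9 119.5  40.5]
tab 60 [504.2  -5.3] [13.7 36.4] 51.7 medz 157.6 [502.5  -3.8 157.2]
cam 112 [ 717.5 -224. ] [40.2 52.3] 45.4 medz 96.8 [ 717.  -222.4   96.6]
top [5.44500e+02 3.17305e+02 2.41000e-01] 0.71 floor [551.6 267.6  39. ] band40 [532.1 262.8  73.6]
side [5.46653e+02 3.21652e+02 2.43000e-01] 0.7 floor [553.8 271.9  39. ] band40 [534.4 267.1  73.6]
both [5.46597e+02 3.21154e+02 2.38000e-01] 1.08 floor [553.5 271.4  39. ] band40 [534.1 266.7  73.6]
```

Request:
send_rows([
  {"x": 14, "y": 15, "z": 2, "roll": -4.6, "claw": 0},
  {"x": 14, "y": 15, "z": 2, "roll": -4.6, "claw": 0},
  {"x": 14, "y": 15, "z": 2, "roll": -4.6, "claw": 0},
  {"x": 14, "y": 15, "z": 2, "roll": -4.6, "claw": 0},
  {"x": 14, "y": 15, "z": 2, "roll": -4.6, "claw": 0},
])

```text
clock: 1.62
eef_pos: [346.4, -465.0, 262.7]
tool_rot: [3.142, -0.001, 0.241]
force: [1.0, 0.2, 0.5]
width: 85.6
```

Request:
send_rows([
  {"x": 13, "y": 16, "z": 0, "claw": 0},
  {"x": 13, "y": 16, "z": 0, "claw": 0},
  {"x": 13, "y": 16, "z": 0, "claw": 0},
  {"x": 13, "y": 16, "z": 0, "claw": 0},
  {"x": 13, "y": 16, "z": 0, "claw": 0},
])

```text
$.rows[0]: bad value
```

Request:
send_rows([
  {"x": 3, "y": 20, "z": 0, "claw": 0},
  {"x": 3, "y": 20, "z": 0, "claw": 0},
  {"x": 3, "y": 20, "z": 0, "claw": 0},
  {"x": 3, "y": 20, "z": 0, "claw": 0},
  {"x": 3, "y": 20, "z": 0, "claw": 0},
])

```text
$.rows[0]: bad value
```

Request:
send_rows([
  {"x": 1, "y": 20, "z": 0, "claw": 0},
  {"x": 1, "y": 20, "z": 0, "claw": 0},
  {"x": 1, "y": 20, "z": 0, "claw": 0},
  {"x": 1, "y": 20, "z": 0, "claw": 0},
  {"x": 1, "y": 20, "z": 0, "claw": 0},
])

```text
$.rows[0]: bad value
```

Request:
send_rows([
  {"x": 13, "y": 16, "z": 0, "roll": 0, "claw": 0},
  {"x": 13, "y": 16, "z": 0, "roll": 0, "claw": 0},
  {"x": 13, "y": 16, "z": 0, "roll": 0, "claw": 0},
  {"x": 13, "y": 16, "z": 0, "roll": 0, "claw": 0},
  {"x": 13, "y": 16, "z": 0, "roll": 0, "claw": 0},
])

```text
clock: 2.03
eef_pos: [476.4, -304.7, 262.6]
tool_rot: [3.141, -0.001, 0.241]
force: [0.7, -0.5, -0.7]
width: 85.6
```

Request:
send_rows([
  {"x": 3, "y": 20, "z": 0, "roll": 0, "claw": 0},
  {"x": 3, "y": 20, "z": 0, "roll": 0, "claw": 0},
  {"x": 3, "y": 20, "z": 0, "roll": 0, "claw": 0},
  {"x": 3, "y": 20, "z": 0, "roll": 0, "claw": 0},
  {"x": 3, "y": 20, "z": 0, "roll": 0, "claw": 0},
])

```text
clock: 2.45
eef_pos: [505.2, -103.6, 262.5]
tool_rot: [-3.141, -0.001, 0.242]
force: [0.5, 0.2, -1.0]
width: 85.5
```

Request:
send_rows([
  {"x": 1, "y": 20, "z": 0, "roll": 0, "claw": 0},
  {"x": 1, "y": 20, "z": 0, "roll": 0, "claw": 0},
  {"x": 1, "y": 20, "z": 0, "roll": 0, "claw": 0},
  {"x": 1, "y": 20, "z": 0, "roll": 0, "claw": 0},
  {"x": 1, "y": 20, "z": 0, "roll": 0, "claw": 0},
])

```text
clock: 2.87
eef_pos: [514.8, 96.9, 262.6]
tool_rot: [-3.14, -0.001, 0.243]
force: [0.5, -0.3, -0.3]
width: 84.9
```

Request:
send_rows([
  {"x": 1.7, "y": 16.8, "z": -5, "roll": 0, "claw": 0},
  {"x": 1.7, "y": 16.8, "z": -5, "roll": 0, "claw": 0},
  {"x": 1.7, "y": 16.8, "z": -5, "roll": 0, "claw": 0},
  {"x": 1.7, "y": 16.8, "z": -5, "roll": 0, "claw": 0},
  {"x": 1.7, "y": 16.8, "z": -9, "roll": 0, "claw": 0},
])

```text
clock: 3.28
eef_pos: [534.9, 272.3, 178.3]
tool_rot: [-3.133, -0.014, 0.249]
force: [1.7, 2.0, 0.2]
width: 85.5
```

Run:
```python
from h import *
s=ctrl.read_state(); print(s["eef_pos"])
im,d=ctrl.get_image("side"); np.save("side1.npy",d)
e=np.array(s["eef_pos"]); print(proj("side",e), proj("side",e-[0,0,11]))
a=im[190:390,180:420].copy(); a=cv2.resize(a,(720,600),interpolation=cv2.INTER_CUBIC)
cv2.imwrite("pics/s1.png",a)
```

```text
[534.94362959 272.29482168 178.30219888]
[296.17994321 255.21867186] [296.30757333 259.38675942]
```

View pics/s1.png

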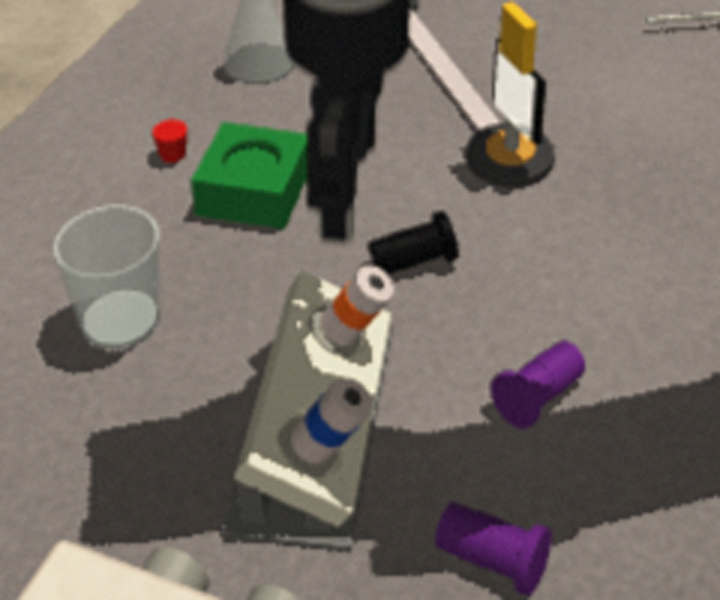

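The gripper hangs above the orange cartridge: finger at crop (335,225), band at crop (355,300). The path down is clear.

Request:
send_rows([
  {"x": 0, "y": 0, "z": -3, "roll": 0, "claw": 0},
  {"x": 0, "y": 0, "z": -5, "roll": 0, "claw": 0},
  {"x": 0, "y": 0, "z": -6, "roll": 0, "claw": 0},
  {"x": 0, "y": 0, "z": -6, "roll": 0, "claw": 0},
])

```text
clock: 3.67
eef_pos: [530.6, 259.8, 112.2]
tool_rot: [3.14, 0.004, 0.24]
force: [-0.5, -0.5, 0.7]
width: 85.5
```

Request:
send_rows([
  {"x": 0, "y": 0, "z": 0, "roll": 0, "claw": 0},
  {"x": 0, "y": 0, "z": 0, "roll": 0, "claw": 0},
])

```text
clock: 3.83
eef_pos: [533.1, 261.0, 115.7]
tool_rot: [-3.141, -0.003, 0.24]
force: [-0.1, -0.3, 0.7]
width: 85.3
```

Request:
send_rows([
  {"x": 0, "y": 0.4, "z": -1.5, "roll": 0, "claw": 0},
  {"x": 0, "y": 0.4, "z": -3, "roll": 0, "claw": 0},
  {"x": 0, "y": 0.4, "z": -4.8, "roll": 0, "claw": 0},
  {"x": 0, "y": 0.4, "z": -4.8, "roll": 0, "claw": 0},
  {"x": 0, "y": 0.4, "z": -4.8, "roll": 0, "claw": 0},
])

```text
clock: 4.25
eef_pos: [532.3, 264.7, 67.0]
tool_rot: [-3.142, -0.0, 0.24]
force: [0.3, -0.0, 0.2]
width: 85.2
```

Run:
```python
from h import *
s=ctrl.read_state(); print(s["eef_pos"],s["force"])
im,d=ctrl.get_image("side"); 
a=im[240:360,220:376].copy(); a=cv2.resize(a,(780,600),interpolation=cv2.INTER_CUBIC)
cv2.imwrite("pics/s2.png",a)
```

```text
[532.26978081 264.72040569  67.02436717] [ 0.30638117 -0.02666028  0.20612901]
```

View pics/s2.png

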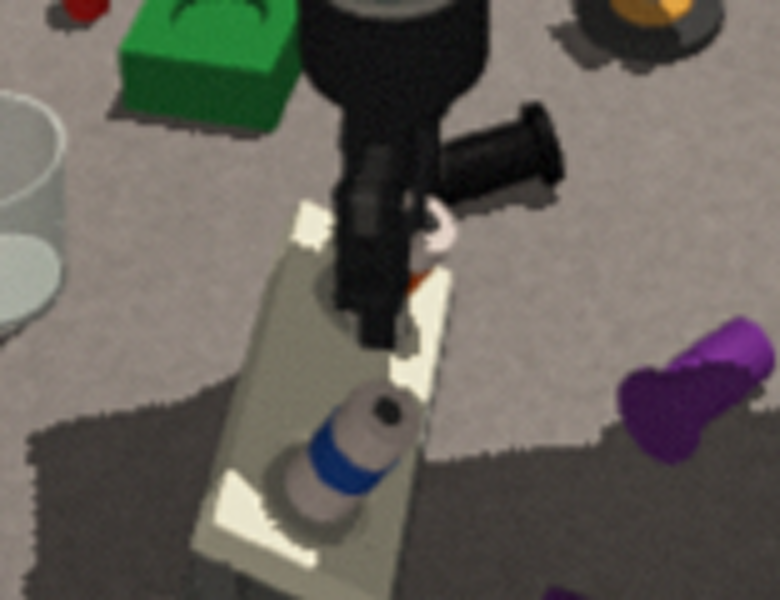

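Side crop: the near finger stands beside the orange cartridge at crop (375,260), clear of the spare at (350,440). Now I'll close.

Request:
send_rows([
  {"x": 0, "y": 0, "z": 0, "roll": 0, "claw": 1},
  {"x": 0, "y": 0, "z": 0, "roll": 0, "claw": 1},
  {"x": 0, "y": 0, "z": 0, "roll": 0, "claw": 1},
  {"x": 0, "y": 0, "z": 0, "roll": 0, "claw": 1},
  {"x": 0, "y": 0, "z": 0, "roll": 0, "claw": 1},
])

```text
clock: 4.72
eef_pos: [532.1, 264.9, 66.9]
tool_rot: [-3.141, -0.001, 0.24]
force: [1.0, -1.2, 3.4]
width: 28.8
```

Request:
send_rows([
  {"x": 0, "y": 0, "z": 0, "roll": 0, "claw": 1},
  {"x": 0, "y": 0, "z": 0, "roll": 0, "claw": 1},
  {"x": 0, "y": 0, "z": 0, "roll": 0, "claw": 1},
])

```text
clock: 4.97
eef_pos: [532.1, 264.9, 66.9]
tool_rot: [-3.141, -0.001, 0.24]
force: [-1.1, -0.6, 4.9]
width: 28.7
```

Request:
send_rows([
  {"x": -0.3, "y": -0.07, "z": 0.52, "roll": 0, "claw": 1},
  {"x": -0.6, "y": -0.15, "z": 1.04, "roll": 0, "claw": 1},
  {"x": -0.9, "y": -0.22, "z": 1.56, "roll": 0, "claw": 1},
  {"x": -1.2, "y": -0.3, "z": 2.1, "roll": 0, "claw": 1},
  {"x": -1.2, "y": -0.3, "z": 4, "roll": 0, "claw": 1},
])

```text
clock: 5.38
eef_pos: [517.2, 260.7, 104.8]
tool_rot: [3.14, 0.006, 0.241]
force: [-1.2, 0.4, -1.6]
width: 28.9
```

Request:
send_rows([
  {"x": 0, "y": 0, "z": 3, "roll": 0, "claw": 1},
  {"x": 0, "y": 0, "z": 5, "roll": 0, "claw": 1},
  {"x": 0, "y": 0, "z": 6, "roll": 0, "claw": 1},
  {"x": 0, "y": 0, "z": 6, "roll": 0, "claw": 1},
  {"x": 0, "y": 0, "z": 6, "roll": 0, "claw": 1},
])

```text
clock: 5.8
eef_pos: [519.7, 261.7, 166.2]
tool_rot: [-3.142, -0.0, 0.241]
force: [0.4, 0.5, -1.6]
width: 29.0
```

Run:
```python
from meas import *
s=ctrl.read_state(); e=np.array(s["eef_pos"]); print(e.round(1),s["tool_rot"],s["width"],np.round(s["force"],1))
im,d=ctrl.get_image("side"); P=cloud("side",d)
m=hsvm(im,(4,130,60),(16,255,255))&(np.linalg.norm(P-e,axis=2)<60)
print(m.sum(),P[m].mean(0)-e, "uv",np.argwhere(m).mean(0)[::-1])
u,v=proj("side",e).astype(int)
a=im[v-60:v+60,u-78:u+78]; cv2.imwrite("pics/s3.png",cv2.resize(a,(780,600),interpolation=cv2.INTER_CUBIC))
```

```text
[519.7 261.7 166.2] [-3.14154237e+00 -2.29874521e-04  2.40550147e-01] 28.984501692078716 [ 0.4  0.5 -1.6]
2 [-12.93645368   5.06646868   5.3477232 ] uv [310.5 259.5]
```

View pics/s3.png

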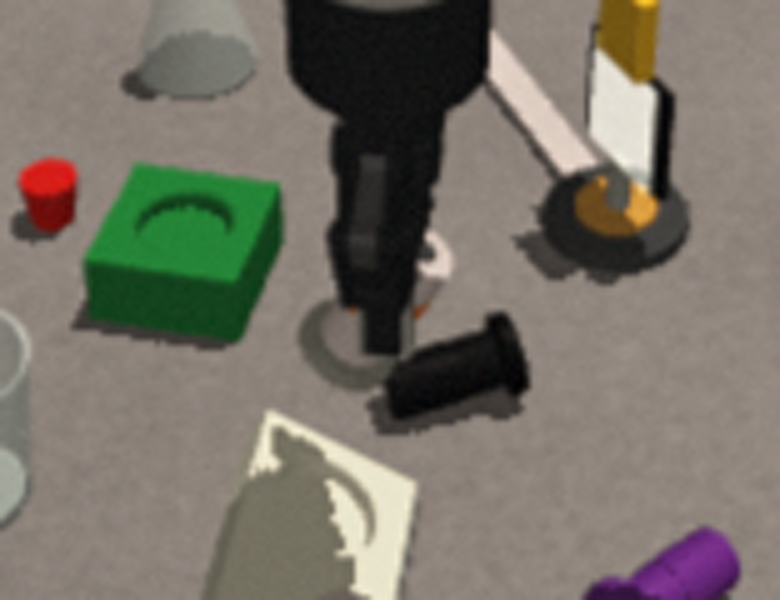

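Held firmly (29 mm), leaning about 30° in the jaws as in the rack. The tool can't tilt, so I'll push the flange against the fixed nest's near side, which swings the cartridge upright about the pads. Then I'll place it.

Request:
send_rows([
  {"x": 9.3, "y": -16.9, "z": 0, "roll": 0, "claw": 1},
  {"x": 9.3, "y": -16.9, "z": 0, "roll": 0, "claw": 1},
  {"x": 9.3, "y": -16.9, "z": 0, "roll": 0, "claw": 1},
  {"x": 9.3, "y": -16.9, "z": 0, "roll": 0, "claw": 1},
  {"x": 9.3, "y": -16.9, "z": 0, "roll": 0, "claw": 1},
])

```text
clock: 6.27
eef_pos: [613.8, 86.7, 164.2]
tool_rot: [3.138, 0.003, 0.236]
force: [0.9, -1.2, -1.9]
width: 29.1
```

Request:
send_rows([
  {"x": 0, "y": 0, "z": -3, "roll": 0, "claw": 1},
  {"x": 0, "y": 0, "z": -6, "roll": 0, "claw": 1},
  {"x": 0, "y": 0, "z": -8, "roll": 0, "claw": 1},
  {"x": 0, "y": 0, "z": -8, "roll": 0, "claw": 1},
  {"x": 0, "y": 0, "z": -8, "roll": 0, "claw": 1},
])

```text
clock: 6.68
eef_pos: [611.1, 92.5, 83.9]
tool_rot: [-3.141, 0.005, 0.241]
force: [0.0, 0.8, -1.1]
width: 28.8
```

Request:
send_rows([
  {"x": 0, "y": 0, "z": -1.2, "roll": 0, "claw": 1},
  {"x": 0, "y": 0, "z": -2.4, "roll": 0, "claw": 1},
  {"x": 0, "y": 0, "z": -3.6, "roll": 0, "claw": 1},
  {"x": 0, "y": 0, "z": -3.6, "roll": 0, "claw": 1},
])

```text
clock: 7.02
eef_pos: [611.3, 92.6, 47.9]
tool_rot: [-3.141, 0.004, 0.241]
force: [-0.2, 0.2, -1.6]
width: 28.2
```

```bash
cat > look.py <<'E'
from h import *
import sys
n,out,hw=sys.argv[1],sys.argv[2],int(sys.argv[3])
s=ctrl.read_state(); e=np.array(s["eef_pos"]); print(s["clock"],e.round(1),s["width"],np.round(s["force"],1))
im,d=ctrl.get_image(n)
u,v=proj(n,e).astype(int); hh=int(hw*.77); v=max(hh,min(400-hh,v)); a=im[v-hh:v+hh,u-hw:u+hw]; print("crop origin",u-hw,v-hh)
cv2.imwrite(out,cv2.resize(a,(780,600),interpolation=cv2.INTER_CUBIC))
E
python3 look.py side pics/s4.png 70
```

```text
7.0167 [611.3  92.6  47.9] 28.218652605961513 [-0.2  0.2 -1.6]
crop origin 228 189
```

View pics/s4.png

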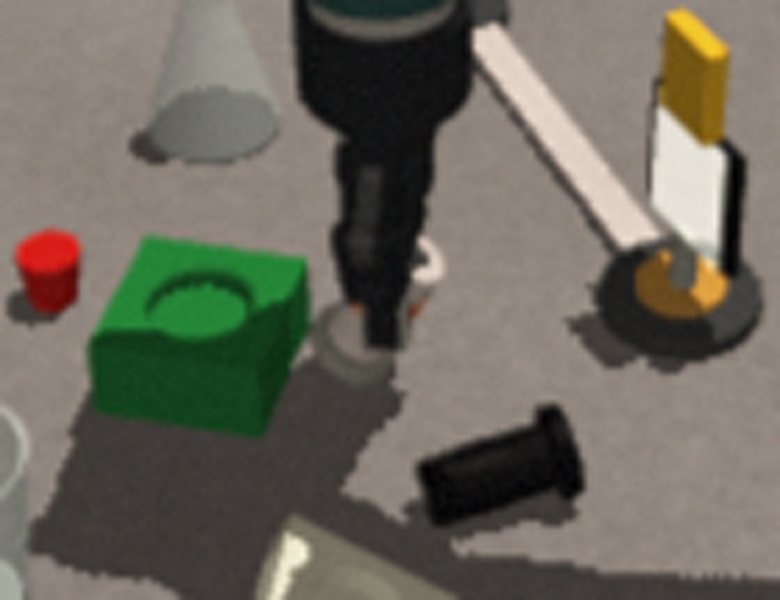

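The flange (crop (355,350)) is just short of the nest's near face, and nothing else is close. I'll push gently towards the nest.

Request:
send_rows([
  {"x": 0.3, "y": 0.07, "z": 0, "roll": 0, "claw": 1},
  {"x": 0.6, "y": 0.14, "z": 0, "roll": 0, "claw": 1},
  {"x": 0.9, "y": 0.21, "z": 0, "roll": 0, "claw": 1},
  {"x": 1.1, "y": 0.26, "z": 0, "roll": 0, "claw": 1},
  {"x": 1.1, "y": 0.26, "z": 0, "roll": 0, "claw": 1},
])

```text
clock: 7.48
eef_pos: [622.7, 95.0, 50.3]
tool_rot: [-3.142, 0.003, 0.24]
force: [-4.0, -0.8, 0.6]
width: 29.0
```

```bash
python3 -c "
from h import *
s=ctrl.read_state();print({k:np.round(s[k],2) for k in('eef_pos','force','torque','width')})"
```

```text
{'eef_pos': array([622.65,  95.04,  50.31]), 'force': array([-3.98, -0.83,  0.58]), 'torque': array([-0.18,  0.92, -0.02]), 'width': np.float64(29.0)}
```

Request:
send_rows([
  {"x": 0.3, "y": 0.07, "z": 0, "roll": 0, "claw": 1},
  {"x": 0.6, "y": 0.14, "z": 0, "roll": 0, "claw": 1},
  {"x": 0.9, "y": 0.21, "z": 0, "roll": 0, "claw": 1},
  {"x": 0.9, "y": 0.21, "z": 0, "roll": 0, "claw": 1},
  {"x": 0.9, "y": 0.21, "z": 0, "roll": 0, "claw": 1},
])

```text
clock: 7.9
eef_pos: [623.9, 95.4, 48.7]
tool_rot: [-3.141, 0.02, 0.24]
force: [-17.0, -3.2, 6.6]
width: 28.6
```

```bash
python3 look.py side pics/s5.png 52
```

```text
7.9 [623.9  95.4  48.7] 28.61243423833582 [-17.   -3.2   6.6]
crop origin 241 201
```

View pics/s5.png

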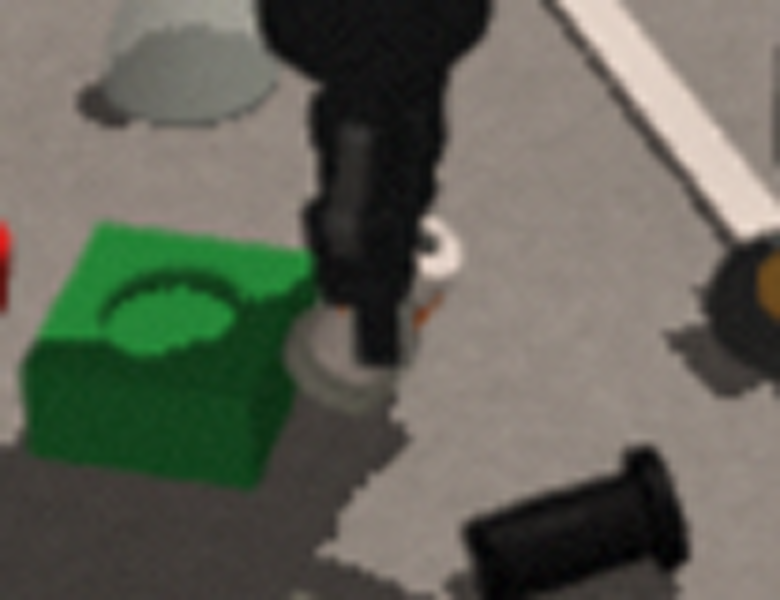

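Request:
send_rows([
  {"x": 0.3, "y": 0.07, "z": 0, "roll": 0, "claw": 1},
  {"x": 0.6, "y": 0.14, "z": 0, "roll": 0, "claw": 1},
  {"x": 0.8, "y": 0.2, "z": 0, "roll": 0, "claw": 1},
  {"x": 0.8, "y": 0.2, "z": 0, "roll": 0, "claw": 1},
])

```text
clock: 8.28
eef_pos: [624.4, 95.5, 48.8]
tool_rot: [-3.141, 0.036, 0.24]
force: [-32.5, -7.0, 24.8]
width: 28.6
```

Friction on the nest wall opposes the turn: there is a 25 N upward force along with the push. Lifting while pushing turns that friction in my favour, so the flange's trailing edge is held down.

Request:
send_rows([
  {"x": -0.2, "y": -0.05, "z": 0.4, "roll": 0, "claw": 1},
  {"x": -0.2, "y": -0.05, "z": 0.8, "roll": 0, "claw": 1},
  {"x": -0.2, "y": -0.05, "z": 1.2, "roll": 0, "claw": 1},
  {"x": -0.2, "y": -0.05, "z": 1.6, "roll": 0, "claw": 1},
])

```text
clock: 8.62
eef_pos: [631.2, 97.6, 63.2]
tool_rot: [-3.141, 0.017, 0.241]
force: [-10.6, -2.1, -8.3]
width: 28.7
```

Request:
send_rows([
  {"x": -1.2, "y": -0.3, "z": 0, "roll": 0, "claw": 1},
  {"x": -1.2, "y": -0.3, "z": -1, "roll": 0, "claw": 1},
  {"x": -1.2, "y": -0.3, "z": -2, "roll": 0, "claw": 1},
  {"x": -1.2, "y": -0.3, "z": -2, "roll": 0, "claw": 1},
])

```text
clock: 8.95
eef_pos: [626.8, 96.0, 44.2]
tool_rot: [-3.141, 0.001, 0.241]
force: [-0.3, -0.1, -1.4]
width: 28.6
```

```bash
python3 look.py side pics/s6.png 52
```

```text
8.95 [626.8  96.   44.2] 28.637673990674028 [-0.3 -0.1 -1.4]
crop origin 239 202
```

View pics/s6.png

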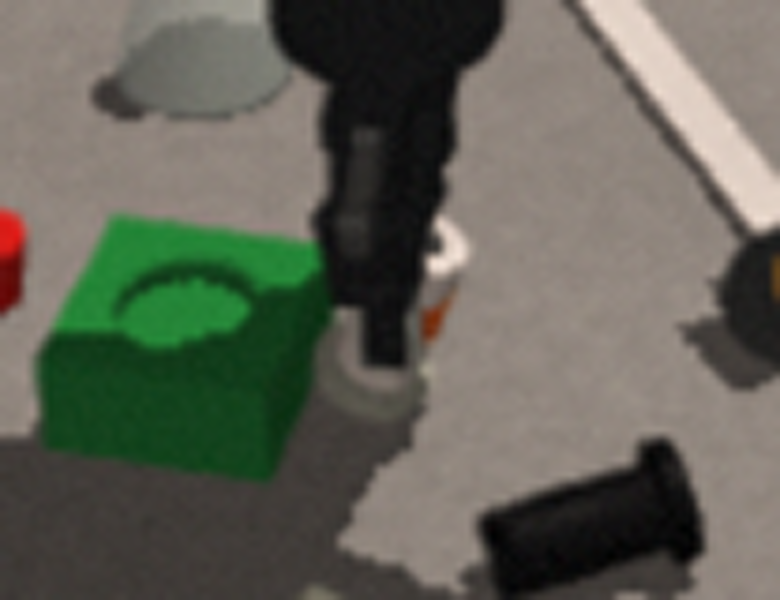

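It now leans about half as much. I'll repeat the push and lift once more.

Request:
send_rows([
  {"x": 0.7, "y": 0.17, "z": 0, "roll": 0, "claw": 1},
  {"x": 1.1, "y": 0.27, "z": 0.2, "roll": 0, "claw": 1},
  {"x": 1.4, "y": 0.34, "z": 0.6, "roll": 0, "claw": 1},
  {"x": 1.5, "y": 0.36, "z": 1.0, "roll": 0, "claw": 1},
  {"x": 1.5, "y": 0.36, "z": 1.4, "roll": 0, "claw": 1},
])

```text
clock: 9.42
eef_pos: [634.0, 98.2, 56.7]
tool_rot: [-3.141, 0.019, 0.241]
force: [-10.3, -2.0, -9.1]
width: 28.7
```

Request:
send_rows([
  {"x": 0.2, "y": 0.05, "z": 0.3, "roll": 0, "claw": 1},
  {"x": 0.4, "y": 0.1, "z": 0.6, "roll": 0, "claw": 1},
  {"x": 0.6, "y": 0.15, "z": 0.9, "roll": 0, "claw": 1},
  {"x": 0.6, "y": 0.15, "z": 1.1, "roll": 0, "claw": 1},
])

```text
clock: 9.75
eef_pos: [641.0, 100.1, 68.1]
tool_rot: [-3.141, 0.017, 0.241]
force: [-9.7, -1.0, -7.0]
width: 28.5
```

Request:
send_rows([
  {"x": -1, "y": -0.25, "z": 0, "roll": 0, "claw": 1},
  {"x": -1.5, "y": -0.37, "z": 2, "roll": 0, "claw": 1},
  {"x": -1.5, "y": -0.37, "z": 4, "roll": 0, "claw": 1},
  {"x": -1.5, "y": -0.37, "z": 6, "roll": 0, "claw": 1},
  {"x": -1.5, "y": -0.37, "z": 6, "roll": 0, "claw": 1},
])

```text
clock: 10.17
eef_pos: [637.1, 98.2, 135.8]
tool_rot: [3.141, -0.009, 0.24]
force: [1.6, 0.1, -0.0]
width: 28.7
```

```bash
python3 look.py side pics/s7.png 45
```

```text
10.1667 [637.1  98.2 135.8] 28.652298137571556 [ 1.6  0.1 -0. ]
crop origin 241 179
```

View pics/s7.png

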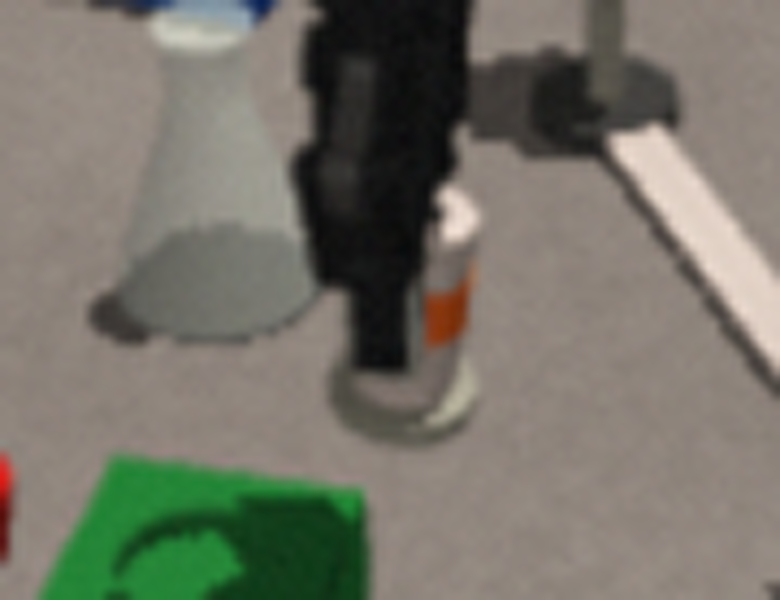

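It is nearly upright now, with a few degrees left: band at crop (447,315), flange at crop (405,400). Next I carry it over the pocket.

Request:
send_rows([
  {"x": 3, "y": 0.7, "z": 0, "roll": 0, "claw": 1},
  {"x": 5.7, "y": 1.4, "z": -1, "roll": 0, "claw": 1},
  {"x": 5.7, "y": 1.4, "z": -3, "roll": 0, "claw": 1},
  {"x": 5.7, "y": 1.4, "z": -3, "roll": 0, "claw": 1},
  {"x": 5.7, "y": 1.4, "z": -3, "roll": 0, "claw": 1},
])

```text
clock: 10.63
eef_pos: [688.3, 111.1, 98.7]
tool_rot: [-3.141, 0.005, 0.241]
force: [-0.3, 0.2, -1.8]
width: 28.6
```

Run:
```python
from meas import *
s=ctrl.read_state(); e=np.array(s["eef_pos"]); print(e.round(1))
im,d=ctrl.get_image("side"); cv2.imwrite("pics/s8.png",im); np.save("s8.npy",d)
P=cloud("side",d); Q=P-e
hsv=cv2.cvtColor(im,cv2.COLOR_BGR2HSV)
# cartridge candidate pts: grey, below tip
for lo,hi in((-36,-30),(-30,-24),(-24,-18),(-18,-12),(10,20),(20,30)):
    m=(Q[...,2]>lo)&(Q[...,2]<hi)&(np.hypot(Q[...,0],Q[...,1])<40)&(hsv[...,1]<70)&(im.max(2)>50)
    q=Q[m]; print(lo,len(q), q.min(0).round(1) if len(q) else "", q.max(0).round(1) if len(q) else "")
m=(Q[...,2]>-42)&(Q[...,2]<-24)&(np.hypot(Q[...,0],Q[...,1])<40)&(hsv[...,1]<70)&(im.max(2)>50)
q=Q[m]
from scipy.optimize import least_squares
r=least_squares(lambda p:np.hypot(q[:,0]-p[0],q[:,1]-p[1])-21,[0,0],loss="soft_l1"); print("flange centre rel TCP (side cam)",r.x.round(1),np.abs(r.fun).mean().round(2),len(q))
g=P[box(P,hsvm(im,(50,120,30),(80,255,255)),(697,115),80)&(abs(P[...,2]-40.5)<3)]
print("nest rect",cv2.minAreaRect(g[:,:2].astype(np.float32)))
```

```text
[688.3 111.1  98.7]
-36 11 [-20.8  -0.5 -34.4] [  3.7  20.8 -30.1]
-30 56 [-20.8 -14.4 -29.9] [ 17.3  21.7 -24. ]
-24 35 [-14.7   0.4 -24. ] [ 20.   22.8 -18.1]
-18 13 [-16.4  -5.2 -17.8] [  2.1  15.6 -12.6]
10 18 [-20.6  -4.8  11.5] [ 8.4 29.2 19.9]
20 28 [-21.7 -11.5  20.2] [ 0.5 29.7 29.9]
flange centre rel TCP (side cam) [ 2.6 -0.2] 1.99 67
nest rect ((696.95751953125, 117.60626220703125), (78.41603088378906, 82.17188262939453), 9.151058197021484)
```

Request:
send_rows([
  {"x": 0.6, "y": 0.4, "z": 0, "roll": 0, "claw": 1},
  {"x": 0.6, "y": 0.4, "z": -1.2, "roll": 0, "claw": 1},
  {"x": 0.6, "y": 0.4, "z": -2.2, "roll": 0, "claw": 1},
  {"x": 0.6, "y": 0.4, "z": -2.7, "roll": 0, "claw": 1},
  {"x": 0.6, "y": 0.4, "z": -2.7, "roll": 0, "claw": 1},
])

```text
clock: 11.1
eef_pos: [695.0, 114.9, 72.3]
tool_rot: [3.141, 0.002, 0.24]
force: [0.5, 0.3, -1.1]
width: 28.6
```

Request:
send_rows([
  {"x": 0, "y": 0, "z": -0.3, "roll": 0, "claw": 1},
  {"x": 0, "y": 0, "z": -0.5, "roll": 0, "claw": 1},
  {"x": 0, "y": 0, "z": -0.5, "roll": 0, "claw": 1},
])

```text
clock: 11.35
eef_pos: [695.5, 115.3, 68.9]
tool_rot: [-3.141, 0.001, 0.24]
force: [0.5, 0.7, -0.6]
width: 28.7
```

Request:
send_rows([
  {"x": 0, "y": 0, "z": -0.2, "roll": 0, "claw": 1},
  {"x": 0, "y": 0, "z": -0.4, "roll": 0, "claw": 1},
  {"x": 0, "y": 0, "z": -0.4, "roll": 0, "claw": 1},
])

```text
clock: 11.6
eef_pos: [696.3, 115.4, 65.9]
tool_rot: [3.142, -0.001, 0.24]
force: [-0.1, 0.2, 2.5]
width: 28.6
```

Request:
send_rows([
  {"x": 0, "y": 0, "z": -0.2, "roll": 0, "claw": 1},
  {"x": 0, "y": 0, "z": -0.35, "roll": 0, "claw": 1},
  {"x": 0, "y": 0, "z": -0.35, "roll": 0, "claw": 1},
])

```text
clock: 11.85
eef_pos: [696.7, 115.5, 65.5]
tool_rot: [3.141, -0.002, 0.24]
force: [-5.3, -1.0, 18.9]
width: 28.9
```

The flange is bottomed inside the pocket: a firm stop at TCP z 65.5, where the rim would have stopped it at about 74. Now I ease off and open.

Request:
send_rows([
  {"x": 0, "y": 0, "z": 0.3, "roll": 0, "claw": 1},
  {"x": 0, "y": 0, "z": 0.3, "roll": 0, "claw": 0.5},
  {"x": 0, "y": 0, "z": 0.3, "roll": 0, "claw": 0.2},
  {"x": 0, "y": 0, "z": 0.3, "roll": 0, "claw": 0},
  {"x": 0, "y": 0, "z": 0.3, "roll": 0, "claw": 0},
])

```text
clock: 12.27
eef_pos: [695.7, 115.3, 64.2]
tool_rot: [-3.142, 0.001, 0.241]
force: [0.0, 1.1, 0.1]
width: 75.6
```

Request:
send_rows([
  {"x": 0, "y": 0, "z": 0, "roll": 0, "claw": 0},
  {"x": 0, "y": 0, "z": 3, "roll": 0, "claw": 0},
  {"x": 0, "y": 0, "z": 6, "roll": 0, "claw": 0},
  {"x": 0, "y": 0, "z": 9, "roll": 0, "claw": 0},
  {"x": 0, "y": 0, "z": 12, "roll": 0, "claw": 0},
])

```text
clock: 12.68
eef_pos: [695.7, 115.3, 185.6]
tool_rot: [-3.142, 0.001, 0.241]
force: [-0.0, 0.4, 0.6]
width: 85.5
```

Request:
send_rows([
  {"x": -8, "y": -8, "z": 3, "roll": 36, "claw": 0},
  {"x": -8, "y": -8, "z": 3, "roll": 36, "claw": 0},
  {"x": -8, "y": -8, "z": 3, "roll": 36, "claw": 0},
  {"x": -8, "y": -8, "z": 3, "roll": 36, "claw": 0},
  {"x": -8, "y": -8, "z": 3, "roll": 36, "claw": 0},
])

```text
clock: 13.1
eef_pos: [615.0, 32.6, 215.7]
tool_rot: [3.14, 0.001, 0.868]
force: [0.3, 1.9, 0.3]
width: 85.3
```

Run:
```python
from meas import *
s=ctrl.read_state(); print(s["eef_pos"].round(1) if hasattr(s["eef_pos"],"round") else s["eef_pos"],s["tool_rot"])
ims=[]
for n in("side","top"):
    im,d=ctrl.get_image(n); cv2.imwrite(f"pics/{n}9.png",im); np.save(n+"9.npy",d); P=cloud(n,d)
    o=box(P,hsvm(im,(4,120,50),(17,255,255)),(697,115),40); q=P[o]; print(n,"band px",o.sum(),q.mean(0).round(1),"z",np.percentile(q[:,2],[3,97]).round(1))
    t=P[box(P,im.min(2)>50,(697,115),25)&(P[...,2]>85)]; print("top cap",len(t),t.mean(0).round(1),"z",np.median(t[:,2]),np.percentile(t[:,2],[5,95]))
    g=P[box(P,hsvm(im,(50,120,30),(80,255,255)),(697,115),80)&(abs(P[...,2]-40.5)<3)]; print("nest",cv2.minAreaRect(g[:,:2].astype(np.float32))[0])
    if len(q)>8:
        f=least_squares(lambda p:np.hypot(q[:,0]-p[0],q[:,1]-p[1])-15,[697,115],loss="soft_l1"); print("axis",f.x.round(1),np.abs(f.fun).mean())
    u,v=proj(n,(697,115,60)).astype(int); a=im[v-30:v+30,u-40:u+40]; ims.append(cv2.resize(a,(400,300),interpolation=cv2.INTER_CUBIC))
cv2.imwrite("pics/c9.png",np.hstack(ims))
```

```text
[615.   32.6 215.7] [3.14005290e+00 7.81580412e-04 8.68225051e-01]
side band px 68 [691.1 125.4  69.8] z [60.7 79.2]
top cap 104 [694.6 120.9  94.2] z 96.1092978279994 [86.00390536 98.54283821]
nest (697.1734619140625, 116.84986877441406)
axis [697.3 116.1] 1.628772767166585<stdin>:6: RuntimeWarning: Mean of empty slice.
  ret = um.true_divide(
Traceback (most recent call last):
IndexError: index -1 is out of bounds for axis 0 with size 0
```

The depth numbers show it seated: end cap at z 96 (96 expected), band at z 61–79 (61–79 expected), axis within 1 mm of the nest centre. Next come the mirror angles, worked out separately in each camera frame.

Run:
```python
from meas import *
nest={"top":np.array([696.2,110.7]),"side":np.array([697.2,116.6])}
for n in("top","side"):
    im=cv2.imread(f"pics/{n}0.png"); P=cloud(n,np.load(n+"0.npy"))
    m=box(P,hsvm(im,(20,130,100),(32,255,255)),(500,-9),50); y=P[m&(abs(P[...,2]-158)<4)]
    r=cv2.minAreaRect(y[:,:2].astype(np.float32)); print(n,"tab",len(y),np.round(r[0],1),np.round(r[1],1),round(r[2],1),y.mean(0).round(1))
    ax=np.array(r[0])
    w=P[box(P,im.min(2)>110,(717,-226),45)&(abs(P[...,2]-97)<4)]; r=cv2.minAreaRect(w[:,:2].astype(np.float32)); c=np.array(r[0])
    print("cam",c.round(1),np.round(r[1],1),round(r[2],1))
    # white arm between base and camera
    hsv=cv2.cvtColor(im,cv2.COLOR_BGR2HSV)
    d=P[...,:2]-ax; L=np.hypot(d[...,0],d[...,1]); an=np.degrees(np.arctan2(d[...,1],d[...,0]))
    a=(L>60)&(L<225)&(abs(an+45)<12)&(P[...,2]<25)&(im.min(2)>165)
    q=P[a][:,:2]; vx,vy,x0,y0=cv2.fitLine(q.astype(np.float32),cv2.DIST_HUBER,0,.01,.01).ravel(); 
    print("arm",len(q),"dir",np.degrees(np.arctan2(vy,vx)).round(2),"perp dist of axis",((ax[0]-x0)*vy-(ax[1]-y0)*vx).round(1))
    # brass ring centre
    b=box(P,hsvm(im,(8,110,60),(24,255,255)),ax,30)&(P[...,2]<25)
    if b.sum(): print("ring mean",P[b].mean(0).round(1),b.sum())
    lens=np.degrees(np.arctan2(*(c-ax)[::-1])); tg=np.degrees(np.arctan2(*(nest[n]-ax)[::-1]))
    print("lensdir",lens.round(2),"target",tg.round(2),"normal",((lens+tg)/2).round(2))
print(np.round(ctrl.read_state()["qpos"],2))
```

```text
top tab 68 [502.7 -12. ] [11.7 38.9] 50.2 [501.7 -11.3 159. ]
cam [ 716.9 -228.7] [40.8 49.4] 46.1
arm 428 dir -45.49 perp dist of axis -0.8
ring mean [500.1 -15.2  17. ] 85
lensdir -45.34 target 32.38 normal -6.48
side tab 51 [503.8  -5.8] [11.5 36.3] 50.0 [502.9  -4.6 157.9]
cam [ 717.7 -224.1] [41.3 51.6] 42.9
arm 220 dir -45.16 perp dist of axis -1.0
ring mean [503.3  -2.3  16.3] 125
lensdir -45.57 target 32.33 normal -6.62
[ 0.03  0.62 -0.22  1.64  0.16  0.9  -0.95]
```

Request:
send_rows([
  {"x": -11.2, "y": -3.9, "z": 0, "roll": 36, "claw": 0},
  {"x": -11.2, "y": -3.9, "z": 0, "roll": 36, "claw": 0},
  {"x": -11.2, "y": -3.9, "z": 0, "roll": 36, "claw": 0},
  {"x": -11.2, "y": -3.9, "z": 0, "roll": 36, "claw": 0},
  {"x": -11.2, "y": -3.9, "z": 0, "roll": 36, "claw": 0},
])

```text
clock: 13.62
eef_pos: [501.8, -4.5, 214.5]
tool_rot: [-3.14, 0.001, 1.492]
force: [0.8, 0.6, 0.3]
width: 85.2
```

Request:
send_rows([
  {"x": 0, "y": 0, "z": 0, "roll": 36, "claw": 0},
  {"x": 0, "y": 0, "z": 0, "roll": 36, "claw": 0},
  {"x": 0, "y": 0, "z": 0, "roll": 36, "claw": 0},
  {"x": 0, "y": 0, "z": 0, "roll": 36, "claw": 0},
  {"x": 0, "y": 0, "z": 0, "roll": 36, "claw": 0},
])

```text
clock: 14.03
eef_pos: [504.1, -3.3, 214.5]
tool_rot: [-3.141, -0.001, 2.118]
force: [0.5, 0.3, 0.8]
width: 85.4
```

Request:
send_rows([
  {"x": 0, "y": 0, "z": 0, "roll": 17, "claw": 0},
  {"x": 0, "y": 0, "z": 0, "roll": 17, "claw": 0},
  {"x": 0, "y": 0, "z": 0, "roll": 17, "claw": 0},
  {"x": 0, "y": 0, "z": 0, "roll": 17, "claw": 0},
])

```text
clock: 14.37
eef_pos: [504.1, -3.4, 214.3]
tool_rot: [3.141, -0.001, 2.41]
force: [0.2, -0.2, -0.1]
width: 85.5
```

Request:
send_rows([
  {"x": -0.05, "y": -0.3, "z": -2, "roll": 1, "claw": 0},
  {"x": -0.05, "y": -0.3, "z": -5, "roll": 1, "claw": 0},
  {"x": -0.05, "y": -0.3, "z": -8.4, "roll": 1, "claw": 0},
  {"x": -0.05, "y": -0.3, "z": -8.4, "roll": 1, "claw": 0},
  {"x": -0.05, "y": -0.3, "z": -8.4, "roll": 1, "claw": 0},
])

```text
clock: 14.78
eef_pos: [502.4, -6.3, 129.8]
tool_rot: [-3.139, -0.003, 2.428]
force: [0.5, -0.3, 0.2]
width: 85.1
```

Request:
send_rows([
  {"x": 0, "y": 0, "z": 0, "roll": 0, "claw": 1},
  {"x": 0, "y": 0, "z": 0, "roll": 0, "claw": 1},
  {"x": 0, "y": 0, "z": 0, "roll": 0, "claw": 1},
  {"x": 0, "y": 0, "z": 0, "roll": 0, "claw": 1},
  {"x": 0, "y": 0, "z": 0, "roll": 0, "claw": 1},
])

```text
clock: 15.2
eef_pos: [504.0, -6.8, 131.7]
tool_rot: [3.141, 0.001, 2.429]
force: [-0.2, 0.2, -0.7]
width: 25.7
```

Request:
send_rows([
  {"x": 0, "y": 0, "z": 0, "roll": 0, "claw": 1},
  {"x": 0, "y": 0, "z": 0, "roll": 0, "claw": 1},
  {"x": 0, "y": 0, "z": 0, "roll": 0, "claw": 1},
  {"x": 0, "y": 0, "z": 0, "roll": 0, "claw": 1},
])

```text
clock: 15.53
eef_pos: [502.8, -8.0, 131.4]
tool_rot: [-3.139, 0.001, 2.428]
force: [-2.2, -2.4, 7.9]
width: 11.6
```

```bash
python3 -c "
from h import *
s=ctrl.read_state();print({k:np.round(s[k],3) for k in('eef_pos','tool_rot','force','torque','width')})"
```

```text
{'eef_pos': array([502.781,  -7.977, 131.414]), 'tool_rot': array([-3.139e+00,  1.000e-03,  2.428e+00]), 'force': array([-2.22 , -2.389,  7.872]), 'torque': array([-0.375,  0.588, -0.18 ]), 'width': np.float64(11.55)}
```

The tab is gripped (11.6 mm). Now I turn clockwise 55.6°, to tool yaw 1.457 rad.

Request:
send_rows([
  {"x": -0.05, "y": -0.1, "z": 0, "roll": -5, "claw": 1},
  {"x": -0.05, "y": -0.1, "z": 0, "roll": -10, "claw": 1},
  {"x": -0.05, "y": -0.1, "z": 0, "roll": -15, "claw": 1},
  {"x": -0.05, "y": -0.1, "z": 0, "roll": -20, "claw": 1},
  {"x": -0.05, "y": -0.1, "z": 0, "roll": -25, "claw": 1},
])

```text
clock: 15.95
eef_pos: [503.2, -7.7, 131.4]
tool_rot: [3.141, 0.001, 1.989]
force: [-0.6, -0.0, 4.8]
width: 11.4
```

Request:
send_rows([
  {"x": 0, "y": 0, "z": 0, "roll": -5, "claw": 1},
  {"x": 0, "y": 0, "z": 0, "roll": -10, "claw": 1},
  {"x": 0, "y": 0, "z": 0, "roll": -15, "claw": 1},
  {"x": 0, "y": 0, "z": 0, "roll": -20, "claw": 1},
  {"x": 0, "y": 0, "z": 0, "roll": -25, "claw": 1},
])

```text
clock: 16.37
eef_pos: [503.7, -7.6, 131.4]
tool_rot: [3.14, -0.0, 1.553]
force: [0.4, -0.7, 2.9]
width: 11.6
```

Request:
send_rows([
  {"x": 0, "y": 0, "z": 0, "roll": -3, "claw": 1},
  {"x": 0, "y": 0, "z": 0, "roll": -5.6, "claw": 1},
  {"x": 0, "y": 0, "z": 0, "roll": -5.6, "claw": 1},
  {"x": 0, "y": 0, "z": 0, "roll": -5.6, "claw": 1},
  {"x": 0, "y": 0, "z": 0, "roll": -5.6, "claw": 1},
])

```text
clock: 16.78
eef_pos: [503.7, -7.6, 131.4]
tool_rot: [3.14, -0.0, 1.461]
force: [0.4, -0.2, 5.8]
width: 11.8
```

Run:
```python
from meas import *
s=ctrl.read_state();print({k:np.round(s[k],3) for k in('clock','eef_pos','tool_rot','force','torque','width')})
ims=[]
for n in("side","top"):
    im,d=ctrl.get_image(n); P=cloud(n,d); cv2.imwrite(f"pics/{n}10.png",im); np.save(n+"10.npy",d)
    o=box(P,hsvm(im,(4,120,50),(17,255,255)),(697,115),40); q=P[o]
    if len(q): print(n,"band",q.mean(0).round(1),np.percentile(q[:,2],[3,97]).round(1))
    for q in("sightline","mirror"):
        print(n,q,[(np.round(x["uv"]),round(x["confidence"],2)) for x in ctrl.place_of(n,q)[:2]])
    m=(abs(P[...,2]-76)<33)&(np.hypot(P[...,0]-503,P[...,1]+7)<45)
    if m.sum()>20:
        vx,vy,_,_=cv2.fitLine(P[m][:,:2].astype(np.float32),cv2.DIST_HUBER,0,.01,.01).ravel(); print(n,"frame line deg",np.degrees(np.arctan2(vy,vx)),m.sum())
    u,v=proj(n,(600,50,60)).astype(int); a=im[v-75:v+75,u-98:u+98]; ims.append(cv2.resize(a,(392,300),interpolation=cv2.INTER_CUBIC)); print(n,"origin",u-98,v-75)
cv2.imwrite("pics/c10.png",np.hstack(ims))
```

```text
{'clock': np.float64(16.783), 'eef_pos': array([503.741,  -7.608, 131.41 ]), 'tool_rot': array([ 3.14 , -0.   ,  1.461]), 'force': array([ 0.427, -0.217,  5.8  ]), 'torque': array([-0.165,  0.12 ,  0.035]), 'width': np.float64(11.762)}
side band [690.7 127.1  71.2] [62.1 79.8]
side sightline [(array([349., 240.]), 0.67)]
side mirror [(array([351., 243.]), 0.88)]
side frame line deg 82.61668 251
side origin 210 154
top band [684.9 106.8  71. ] [49.7 81.5]
top sightline []
top mirror []
top origin 194 121
```

View pics/c10.png

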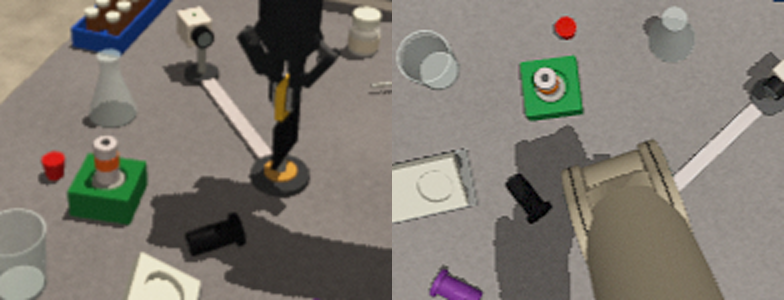

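The cartridge stands upright in the nest (left half, band near (105,160)) and the tab is gripped. I'll cross-check the mirror angle with a plane fit, before and after turning.

Run:
```python
from h import *
for f in("side0.npy","side10.npy"):
    P=cloud("side",np.load(f))
    im=cv2.imread("pics/"+f.replace("npy","png"))
    for z0,z1 in((46,106),(50,80),(75,106)):
        m=(P[...,2]>z0)&(P[...,2]<z1)&(np.hypot(P[...,0]-503.7,P[...,1]+6.5)<40)
        m=cv2.erode(m.astype(np.uint8),np.ones((3,3)))>0
        q=P[m][:,:2].astype(np.float32)
        vx,vy,x,y=cv2.fitLine(q,cv2.DIST_WELSCH,0,.01,.01).ravel()
        a=np.degrees(np.arctan2(vy,vx))%180; r=np.abs((q[:,0]-x)*vy-(q[:,1]-y)*vx)
        print(f,z0,z1,len(q),a.round(2),"resid",r.mean().round(2),"len",np.ptp((q-[x,y])@[vx,vy]).round(1))
```

```text
side0.npy 46 106 208 138.87 resid 0.93 len 69.8
side0.npy 50 80 78 139.12 resid 1.05 len 69.8
side0.npy 75 106 84 139.11 resid 0.92 len 63.2
side10.npy 46 106 133 83.27 resid 0.72 len 66.9
side10.npy 50 80 37 82.58 resid 0.52 len 60.8
side10.npy 75 106 50 82.86 resid 0.86 len 66.9
```

```bash
python3 -c "
from h import *
print(ctrl.finish_job()); s=ctrl.read_state(); print(s['clock'],s['tool_rot'],s['width'])"
```

```text
the job is handed in; nothing more can be done
None
the job is handed in; nothing more can be done
```

The orange-banded cartridge is seated upright in the green nest and released. The arm is still gripping the mirror tab, holding the mirror turned so the camera should see the band in its middle. I handed the job in at about 17 s.

**How it went:** The tool can't tilt, so I turned the leaning cartridge upright in the jaws by pressing its flange against the side of the fixed nest. The wrist force peaked at about 41 N while doing this, at the held cartridge and not at the gripper's body. I then lowered it into the pocket, let go, gripped the tab and turned it 55°.

**Last checks:**
- **Cartridge:** its top is at a height of 96 mm (96 expected), its band at 61–79 mm (61–79 expected), and its axis is within about 1 mm of the nest centre. The last picture shows it standing in the pocket.
- **Mirror:** both cameras put the target normal at about −6.5°, which is a tool yaw of 83.5°. The arm reads 83.7°. Plane fits on the mirror gave 82.6–83.3°, up to 1° lower and within their noise. The tab was still gripped, with the jaws 11.8 mm apart.

**Less certain:**
- **Calibration:** the two cameras disagreed by about 5 mm in y. I relied on angles, which that does not affect, and on touch.
- **Top camera:** its last reading of the band was unreliable, its height range running too wide (50–82 mm), so the cartridge check rests on the side camera.
- **Sightline ring:** I did not measure its direction directly.
- **Bystanders:** I did not check the blue cartridge or the other objects by measurement at the end. Nothing was seen to touch them.

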